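# Wind up the bath boat

## Task

Get the toy boat ready for bath time: take the rinsing cup off its wind-up key and stand the cup upside down, flat in the free half of the drip tray. Then wind the key clockwise (seen from above) in two or more part turns, letting go and taking a fresh grip for each, until it comes up against its stop and the spring is fully wound. Leave the soap and the other things on the worktop where they are.

Things in the scene. Friction and masses are not known exactly. Their poses are not given: they have to be found in the camera images.
- boat: toy bath boat, 196 mm long (bow to +x), 96 mm wide, its stand fixed to the worktop. Origin on the worktop under its middle; flat deck 75 mm above. The key's vertical axis meets the deck at (-47, 0) mm. A cabin 46 x 56 mm stands from x = 22 to 68 mm, top 105 mm high, with a 22 mm funnel at x = 48 mm up to 131 mm.
- key_grip (a point): middle of the grip of the boat's wind-up key, on the key's axis, 48 mm above the deck. The grip is an upright flat plate of two lobes: 50 mm wide along the point's x axis, 9 mm thick along its y axis, 34 mm high (from 30 to 64 mm above the deck), on a stem of 12 mm diameter; z points up. The point turns with the key. The half turn looks the same.
- barrel (a joint): winding of the boat's mainspring, rad; grows as the key turns clockwise seen from above. Starts partly wound; fixed stop at 4.4. Takes 0.2 to 0.26 N m, more as it tightens; friction holds it when let go. The key has 0.2 rad of play on the barrel with a light return spring: each turn first takes up the play; let go, the key springs back by it while the barrel stays.
- cup: white plastic rinsing cup, upside down over the key on the boat's deck, hiding the key. Origin at the middle of its mouth (its underside as it stands), z up towards its closed end; 85 mm high, 72 mm across at the mouth, 66 mm across at the closed end on top; wall 3 mm, inside depth 81 mm. About 80 g.
- tray: open white drip tray, 220 mm along its x, 120 mm along its y, rim 18 mm high, walls and floor 5 mm thick, fixed to the worktop. Origin at the centre of its underside. The bar of soap lies in its -x half.
- tray_free (a point): middle of the free half of the drip tray, on its inner floor (50 mm from the tray's centre along the tray's +x); room there for the cup
- soap: bar of soap, 48 x 78 x 26 mm, lying in the other half of the drip tray (leave it); origin at the centre of its underside
- shampoo: tall white round bottle, 60 mm across, 185 mm high (leave it standing); origin at the centre of its underside
- brush: wooden nail brush with a bow handle, 100 x 42 x 47 mm, lying on the worktop (leave it); origin at the centre of its underside
- pump: soap pump bottle, 68 mm across, 174 mm high (leave it); origin at the centre of its underside
- mug: blue toothbrush mug, 72 mm across, 95 mm high, handle at its +y (leave it); origin at the centre of its underside
- duck: bath duck, 75 mm across, 83 mm high (leave it); origin at the centre of its underside
- jar: white cream jar with metal cap, 68 mm across, 60 mm high (leave it); origin at the centre of its underside
Mind the look-alikes: they are no part of the job. There is more than one size of the boat; the one meant has the size given above. What is shaped like the cup but red is not meant.

How it is judged:
By the outcome, as a careful person would: the job done as asked, in the order asked, and still so for the second after the job is handed in, with the robot touching nothing.
It also fails if it takes over 72 s, if anything falls off the work surface, if the arm or the gripper's body presses on something with over 40 N, if the wrist force passes 120 N, or if a joint passes its speed limit or range.

## Robot

A 6-joint arm with a two-finger parallel gripper is mounted at the origin on the work surface. World frame = base frame: x ahead of the robot, y to its left, z up, the work surface at z = 0. Lengths are in mm, angles in rad, forces in N, time in s.
With the tool pointing down it reaches from about 300 to 950 mm from the base axis. Payload 3.1 kg.
Tool frame: the origin (TCP) lies at the very end of the fingers, on their centre line; the grasp point (between the pads) lies 19 mm behind it; z points along the fingers, y is the line along which they close (so a half turn about z gives the same grasp; the last joint's range is limited). The gripper opens to 85 mm and grips with 20 to 120 N. Pads are 22 mm wide; open, the fingers measure 114 mm over their backs; the gripper's body (76 mm by 85 mm) begins 54 mm behind the grasp point. The pads swing forward as they close: fully open they stand 13 mm farther back than shut.
Start: joints at [1.279, 0.308, 1.634, -0, 1.2, -0.07], TCP at [137.517, 609.689, 231.272] pointing down, gripper open.
Joint ranges: [-3.06, 3.06], [-0.79, 1.96], [0.05, 2.63], [-1.19, 4.34], [0.05, 2.64], [-2.94, 2.94]. Speed limits (rad/s): [2.79, 2.79, 3.14, 3.14, 3.14, 3.14].

## Interface

Orientations are given as a unit quaternion [x, y, z, w].
In Python, from station import env, imaging, ticket gives the robot as it stands. The module is installed in compiled form; this text tells all that it offers.
- The arm moves only by the tool drive_tool, never from a script. Its argument "commands" is a list of rows, each a list of 3 entries, a list of its own where there are three numbers: the turn, a rotation vector about the tool's x, y, z in rad, then the shift along the tool's x, y, z in mm, then the opening, from 0 (shut) to 1 (fully open). A call has 1 to 12 rows; each row shifts and turns the commanded pose from where the row before left it, along the tool's axes as they then stand; what a row does not reach is not made up. A row lasts 1/10 s, in which the tool goes at most 50 mm and 8.59 degrees, less where a joint would pass 70% of its speed; a pose out of reach is approached as far as the arm can. A call with a gripper value outside its range is refused whole. The fingers move at their own pace and stop on an object; "grip_force" is the grip in N (left out, the last holds). Time passes only in rows, so rows that do not move let the fingers close. It gives the time, the measured TCP pose, the force, the opening and the grip force at its end, in the units of the state.
- env.get_obs(): the state, without advancing time (a new reading comes with each control period).
- imaging.get_image(name): name is "scene" or "top"; returns the picture (420x560x3 uint8, red, green, blue); there is no depth.
- imaging.camera_model(name): a dict with "fx", "fy", "cx", "cy" (pixels), "view" (4x4, takes a point from world to camera coordinates). Camera axes: x right, y down, z forward; pixel columns grow to the right and rows downward; lengths in mm; the calibration is good to about 2 mm. A picture is of the moment at which its call begins. camera_model takes no time and is no camera call.
- ticket.hand_in(): hands the job in; it is judged then, once.
The state is a dict: "clock": time; "joints": joint angles; "qd": joint speeds; "tau": joint torques, N m; "ee_pos": TCP position; "eef_rot": TCP orientation; "wrist_force": force on the tool from outside, world axes, zero at the start; "moment": the same for the moment, N m; "finger_gap": opening from 0.0 (shut) to 1.0 (fully open); "gripper_force": force on a finger pad.
Only numpy, scipy, OpenCV 4.12 (cv2) and the standard library are available. Lean on these libraries where they do the work, as an engineer would, in place of code of your own. Each camera call takes 0.05 s, during which the arm holds its last target. There are 200 camera calls.

## Working session

There is one attempt and no reset: what is moved stays moved. The work goes in short steps, Python scripts to look and compute and a tool call to move; the robot and the scene stay as the last step left them, time stands still between calls to the robot, and variables do not carry over. Pictures are saved under pics/ and viewed, at most 10 in all, crops included, and the job is handed in when it is done.

Besides the shell and the picture viewer there is one more tool, called by a JSON object that holds its "op" and its "data". drive_tool: Moves the arm, as the interface text tells. Its arguments: {"type":"object","properties":{"commands":{"type":"array","items":{"type":"array"}},"grip_force":{"type":"number"}},"required":["commands"]}

```bash
mkdir -p pics; python3 - <<'E'
from station import env, imaging, ticket
import cv2,numpy as np
for n in("scene","top"):
    im=imaging.get_image(n); cv2.imwrite(f"pics/{n}0.png",cv2.cvtColor(im,cv2.COLOR_RGB2BGR))
    m=imaging.camera_model(n);print(n,m['fx'],m['fy'],m['cx'],m['cy'],np.round(np.array(m['view']),4).tolist())
o=env.get_obs();print(o)
E
```

```text
scene 395.6659081760639 395.6659081760639 281.0458621200434 211.02082203443507 [[-0.0116, 0.9999, -0.0036, 1.6809], [0.737, 0.0061, -0.6758, -296.5371], [-0.6757, -0.0105, -0.7371, 1579.1723], [0.0, 0.0, 0.0, 1.0]]
top 437.7338993726193 437.7338993726193 283.74202552098757 213.98878131959856 [[-0.0236, -0.9995, -0.0194, 14.1826], [-0.9899, 0.0261, -0.1391, 516.1649], [0.1395, 0.0159, -0.9901, 1351.6155], [0.0, 0.0, 0.0, 1.0]]
{'clock': 0.1, 'joints': array([ 1.27930924e+00,  3.08944792e-01,  1.63503583e+00,  2.00061543e-05,
        1.19971589e+00, -6.96741607e-02]), 'qd': array([-0.00020507, -0.00119961, -0.00408363,  0.00018905,  0.00011455,
       -0.00016458]), 'tau': array([-1.51228567e-03, -4.16409266e+01, -2.77644324e+01, -1.39585059e-04,
        4.12499343e-03,  2.72282080e-06]), 'ee_pos': array([137.29132023, 608.9771091 , 230.15635602]), 'eef_rot': array([ 1.10682795e-01,  9.93855227e-01, -1.03315002e-03, -1.98094059e-04]), 'wrist_force': array([0.78217216, 0.36464408, 0.37910366]), 'moment': array([ 0.00811707, -0.01917649,  0.0171457 ]), 'gripper_force': 0.0, 'finger_gap': 1.0014797848230406}
```

View pics/scene0.png

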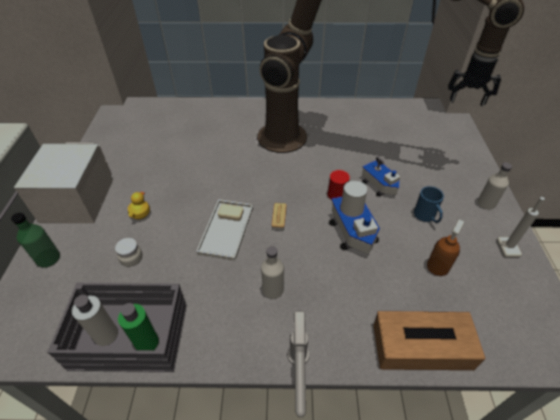

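View pics/top0.png

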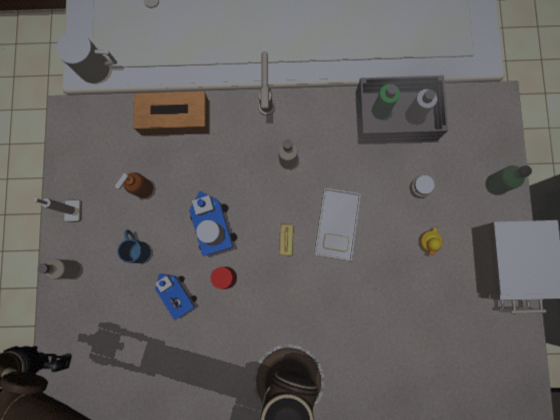

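The candidates for the cup are the white cup on the larger boat (top 207,232; scene 354,196) and the red cup (top 222,278; scene 340,184). The candidates for the boat are the large one (top 211,224) and a small one with a bare key (top 175,296). I choose the white cup on the large boat and check it in a close crop.

```bash
cat > h.py <<'E'
import cv2,numpy as np
from station import env,imaging,ticket
def cam(n):
    m=imaging.camera_model(n); return m,np.array(m['view'])
def p2w(n,u,v,z):
    m,V=cam(n); d=np.array([(u-m['cx'])/m['fx'],(v-m['cy'])/m['fy'],1]); R,t=V[:3,:3],V[:3,3]
    c=-R.T@t; d=R.T@d; return c+d*(z-c[2])/d[2]
def w2p(n,P):
    m,V=cam(n); q=np.atleast_2d(P)@V[:3,:3].T+V[:3,3]; return np.c_[m['fx']*q[:,0]/q[:,2]+m['cx'],m['fy']*q[:,1]/q[:,2]+m['cy']]
E
python3 - <<'E'
from h import *
t=cv2.imread('pics/top0.png');s=cv2.imread('pics/scene0.png')
a=cv2.resize(t[180:270,160:260],(400,360),interpolation=cv2.INTER_CUBIC)
b=cv2.resize(s[165:255,310:410],(400,360),interpolation=cv2.INTER_CUBIC)
c=cv2.resize(t[180:270,280:380],(266,240),interpolation=cv2.INTER_CUBIC)
d=cv2.resize(s[190:265,190:290],(320,240),interpolation=cv2.INTER_CUBIC)
o=np.zeros((600,800,3),np.uint8);o[:360,:400]=a;o[:360,400:]=b;o[360:,:266]=c;o[360:,400:720]=d
cv2.imwrite('pics/crop1.png',o)
for u,v,z in((207,232,160),(211,224,75),(175,296,60),(222,278,80),(338,225,10)):print(p2w('top',u,v,z).round())
E
```

```text
[452. 221. 160.]
[486. 225.  75.]
[269. 338.  60.]
[320. 191.  80.]
[ 480. -172.   10.]
```

View pics/crop1.png

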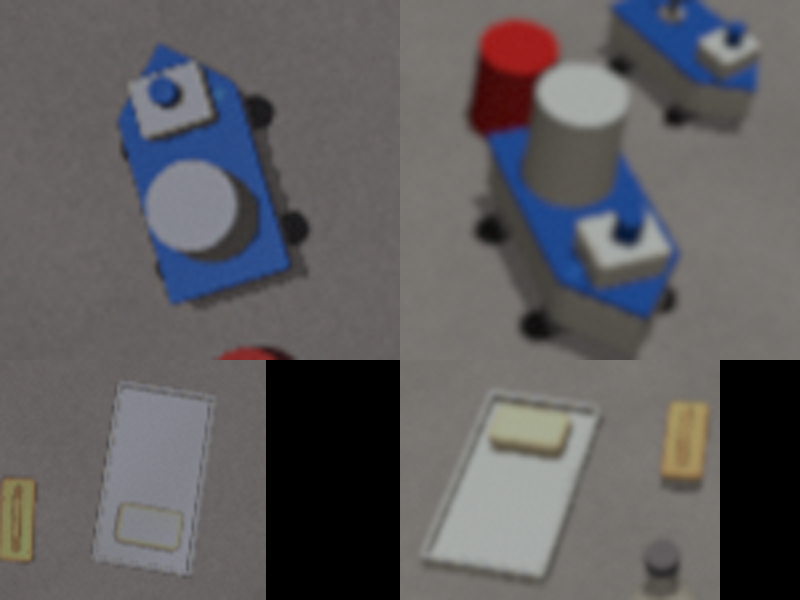

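Crop check: the white cup stands on the large boat's deck with the funnel and cabin ahead of it, top centre at top-camera (207.8,231.5). The soap is in the tray's near half and the far half is free. Next I fit the poses.

```bash
python3 - <<'E'
from h import *
from scipy.optimize import least_squares
T=lambda x,y:(160+x/4,180+y/4); S=lambda x,y:(310+(x-400)/4,165+y/4)
obs=[('top',(-98,48,75),T(177,304)),('top',(-98,-48,75),T(292,268)),('top',(98,0,75),T(158,43)),('top',(48,0,131),T(165,88)),('top',(-47,0,160),T(191,206)),
('scene',(-98,-48,75),S(490,130)),('scene',(98,0,75),S(655,315)),('scene',(48,0,131),S(630,216)),('scene',(-47,0,160),S(583,96))]
def tr(p,P): c,s=np.cos(p[2]),np.sin(p[2]); return np.array([p[0]+c*P[0]-s*P[1],p[1]+s*P[0]+c*P[1],P[2]])
def fit(obs,p0):
    f=lambda p:np.concatenate([w2p(n,tr(p,P))[0]-o for n,P,o in obs]); r=least_squares(f,p0,loss='soft_l1');print(r.x.round(3),f(r.x).round(1).reshape(-1,2).tolist());return r.x
b=fit(obs,[486,225,.3]);b2=fit([obs[i] for i in(0,1,2,5,6)],b); print('key',tr(b,(-47,0,0)),'cup only',p2w('top',207.75,231.5,160),p2w('scene',355.75,189,160))
C=lambda x,y:(280+x/2.66,180+(y-360)/2.6667); D=lambda x,y:(190+(x-400)/3.2,190+(y-360)/3.2)
t=[('top',(110,60,18),C(119,382)),('top',(110,-60,18),C(215,397)),('top',(-110,-60,18),C(191,575)),('top',(-110,60,18),C(93,560)),
('scene',(110,60,18),D(547,578)),('scene',(110,-60,18),D(421,556)),('scene',(-110,-60,18),D(488,390)),('scene',(-110,60,18),D(602,404))]
t=fit(t,[480,-170,0]);print('free',tr(t,(50,0,5)))
o=env.get_obs()
from scipy.spatial.transform import Rotation as R
print(R.from_quat(o['eef_rot']).as_matrix().round(3))
E
```

```text
[4.98508e+02 2.33740e+02 2.93000e-01] [[-1.7, -0.9], [-0.5, -1.7], [-0.2, -0.4], [-1.1, 0.4], [-0.3, 0.1], [-1.6, 1.5], [-2.2, -0.6], [-0.2, -1.7], [-0.5, -1.7]]
[4.95949e+02 2.34335e+02 2.96000e-01] [[-1.8, -0.1], [-0.6, -1.0], [-0.5, 0.4], [-1.6, 0.9], [-2.0, -1.4]]
key [453.50448486 220.18618445   0.        ] cup only [453.79187389 219.21104394 160.        ] [460.52830157 220.9696827  160.        ]
[ 4.83465e+02 -1.69427e+02 -1.73000e-01] [[-1.2, -0.8], [-0.3, -1.1], [-0.0, -0.0], [-0.9, -0.0], [-0.8, -1.3], [-0.5, -0.4], [0.0, -0.7], [-0.6, -0.4]]
free [ 532.71857216 -178.03587561    5.        ]
[[-0.975  0.22  -0.001]
 [ 0.22   0.975 -0.002]
 [ 0.    -0.002 -1.   ]]
```

{"op": "drive_tool", "data": {"commands": [[[0,0,0],[-33,-25.8,0],1],[[0,0,0],[-33,-25.8,0],1],[[0,0,0],[-33,-25.8,0],1],[[0,0,0],[-33,-25.8,0],1],[[0,0,0],[-33,-25.8,0],1],[[0,0,0],[-33,-25.8,0],1],[[0,0,0],[-33,-25.8,0],1],[[0,0,0],[-33,-25.8,0],1],[[0,0,0],[-33,-25.8,0],1],[[0,0,0],[-33,-25.8,0],1],[[0,0,0],[-33,-25.8,0],1],[[0,0,0],[-33,-25.8,0],1]], "grip_force": 40}}

```text
clock: 1.3
ee_pos: [456.2, 219.0, 231.0]
eef_rot: [0.111, 0.994, -0.0, -0.0]
wrist_force: [0.6, 0.2, -0.2]
finger_gap: 1.0
gripper_force: 0.0
```

{"op": "drive_tool", "data": {"commands": [[[0,0,0],[0,1.2,30],1],[[0,0,0],[0,0,30],1],[[0,0,0],[0,0,25],1],[[0,0,0],[0,0,20],1],[[0,0,0],[0,0,10],1],[[0,0,0],[0,0,0],1]]}}

```text
clock: 1.9
ee_pos: [454.4, 221.1, 114.5]
eef_rot: [0.111, 0.994, -0.001, -0.002]
wrist_force: [-0.5, 0.3, -0.1]
finger_gap: 0.995
gripper_force: 0.0
```

```bash
python3 - <<'E'
from h import *
a=cv2.cvtColor(imaging.get_image('top'),cv2.COLOR_RGB2BGR);b=cv2.cvtColor(imaging.get_image('scene'),cv2.COLOR_RGB2BGR)
cv2.imwrite('pics/c2.png',np.hstack([cv2.resize(a[180:280,160:260],(400,400),interpolation=3),cv2.resize(b[135:235,310:410],(400,400),interpolation=3)]))
E
```

```text
(no output)
```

View pics/c2.png

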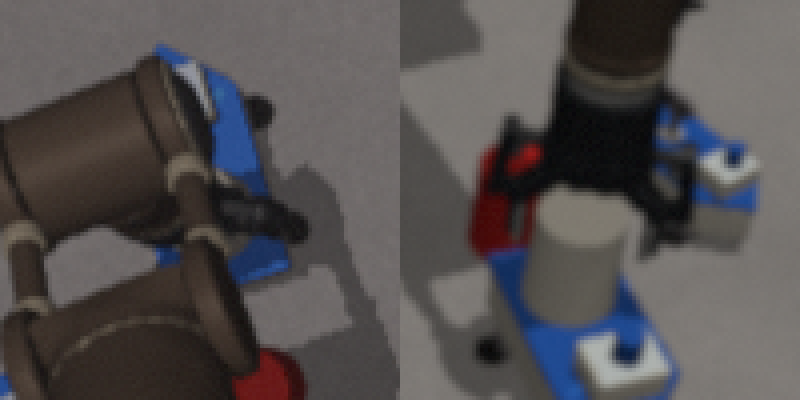

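The scene crop shows the open fingers straddling the cup's upper half at about (510,190) and (670,200), clear of everything else. I'll close and lift.

{"op": "drive_tool", "data": {"commands": [[[0,0,0],[0,0,0],0.7],[[0,0,0],[0,0,0],0.5],[[0,0,0],[0,0,0],0.5],[[0,0,0],[0,0,0],0.5],[[0,0,0],[0,0,0],0.5],[[0,0,0],[0,0,-10],0.5]], "grip_force": 40}}

```text
clock: 2.6
ee_pos: [455.5, 221.6, 126.4]
eef_rot: [0.111, 0.994, -0.0, -0.0]
wrist_force: [-0.6, 0.6, -0.5]
finger_gap: 0.779
gripper_force: 44.9
```

{"op": "drive_tool", "data": {"commands": [[[0,0,0],[0,0,-25],0.5],[[0,0,0],[0,0,-30],0.5],[[0,0,0],[0,0,-20],0.5],[[0,0,0],[0,0,0],0.5]]}}

```text
clock: 3.0
ee_pos: [458.6, 222.9, 205.3]
eef_rot: [0.111, 0.994, 0.002, 0.004]
wrist_force: [-0.5, 0.3, -0.6]
finger_gap: 0.783
gripper_force: 44.9
```

{"op": "drive_tool", "data": {"commands": [[[0,0,0],[-8,-18,0],0.5],[[0,0,0],[-16,-37,0],0.5],[[0,0,0],[-16,-37,0],0.5],[[0,0,0],[-16,-37,0],0.5],[[0,0,0],[-16,-37,0],0.5],[[0,0,0],[-16,-37,0],0.5],[[0,0,0],[-16,-37,0],0.5],[[0,0,0],[-16,-37,0],0.5],[[0,0,0],[-16,-37,0],0.5],[[0,0,0],[-16,-37,0],0.5],[[0,0,0],[-10,-20,0],0.5],[[0,0,0],[0,0,0],0.5]]}}

```text
clock: 4.2
ee_pos: [532.2, -178.6, 200.1]
eef_rot: [0.113, 0.994, -0.0, -0.0]
wrist_force: [-0.1, -0.0, -0.3]
finger_gap: 0.783
gripper_force: 44.9
```

```bash
python3 - <<'E'
from h import *
o=env.get_obs();print(o['ee_pos'],o['eef_rot'],o['joints'].round(2),o['finger_gap'],o['gripper_force'])
a=cv2.cvtColor(imaging.get_image('top'),cv2.COLOR_RGB2BGR);b=cv2.cvtColor(imaging.get_image('scene'),cv2.COLOR_RGB2BGR)
c=np.vstack([np.hstack([cv2.resize(a[190:260,180:250],(400,400),interpolation=3),cv2.resize(b[180:250,320:390],(400,400),interpolation=3)]),
 np.hstack([cv2.resize(a[170:270,270:400],(400,200)),cv2.resize(b[130:270,170:300],(400,200))])])
cv2.imwrite('pics/c3.png',c)
E
```

```text
[ 532.23419951 -178.58436753  200.06636847] [ 1.12505409e-01  9.93651006e-01 -2.73042812e-04 -3.69096589e-04] [-0.4   0.22  1.81 -0.    1.11 -1.75] 0.7831380990172747 44.93716408777914
```

View pics/c3.png

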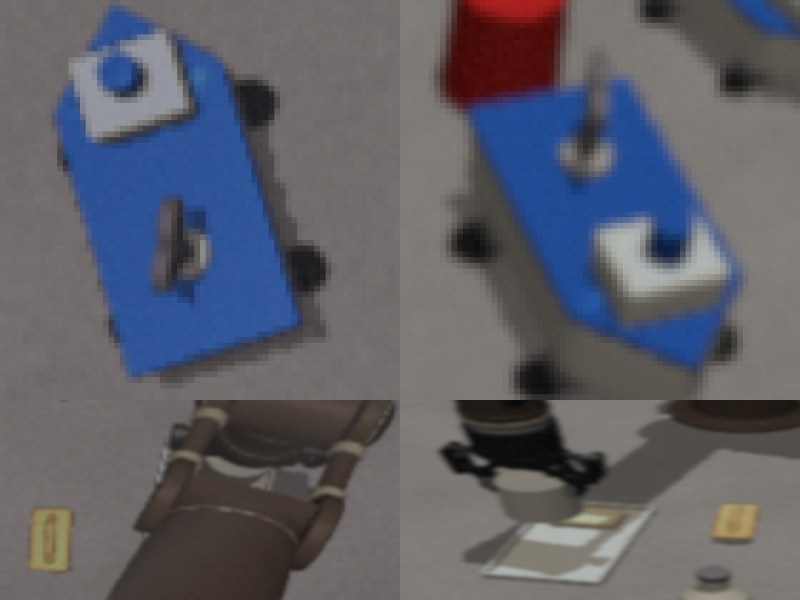

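The cup is held above the free half of the tray (scene bottom panel, 540,495), and the key now shows at top panel (168,245). I'll lower the cup.

{"op": "drive_tool", "data": {"commands": [[[0,0,0],[0,1,30],0.5],[[0,0,0],[0,0,35],0.5],[[0,0,0],[0,0,35],0.5],[[0,0,0],[0,0,30],0.5],[[0,0,0],[0,0,16],0.5],[[0,0,0],[0,0,3],0.5],[[0,0,0],[0,0,1],0.5],[[0,0,0],[0,0,0],0.5]]}}

```text
clock: 5.1
ee_pos: [533.5, -174.5, 52.3]
eef_rot: [0.11, 0.994, -0.0, 0.001]
wrist_force: [0.8, -0.5, 0.0]
finger_gap: 0.783
gripper_force: 45.0
```

```bash
python3 - <<'E'
from h import *
T=lambda x,y:((x+.5)/5.714-.5+180,(y+.5)/5.714-.5+190);S=lambda x,y:((x-400+.5)/5.714-.5+320,(y+.5)/5.714-.5+180)
for z in(139,):
    a=p2w('top',*T(175,200),z);b=p2w('top',*T(160,288),z);print(a,b,(a+b)/2,np.arctan2(*(a-b)[[1,0]]),np.hypot(*(a-b)[:2]))
# predict key top edge & plate for several yaws, in both crops
for key in((454.5,220.7),):
  for yw in np.deg2rad([-20,-10,0,10,20]):
    P=[(key[0]+s*25*np.cos(yw),key[1]+s*25*np.sin(yw),z) for s in(1,-1) for z in(139,105)]
    t=w2p('top',P);s=w2p('scene',P);print(np.rad2deg(yw).round(),((t-[180,190])*5.714).round().tolist(),((s-[320,180])*5.714+[400,0]).round().tolist())
E
```

```text
[476.16777345 216.00331957 139.        ] [431.11177402 223.69789663 139.        ] [453.63977374 219.8506081  139.        ] -0.1691462844123015 45.7083099742343
-20.0 [[180.0, 194.0], [192.0, 201.0], [147.0, 286.0], [160.0, 291.0]] [[585.0, 105.0], [577.0, 151.0], [608.0, 41.0], [599.0, 87.0]]
-10.0 [[172.0, 192.0], [184.0, 200.0], [155.0, 288.0], [168.0, 293.0]] [[594.0, 107.0], [585.0, 152.0], [600.0, 39.0], [591.0, 85.0]]
0.0 [[164.0, 191.0], [176.0, 199.0], [163.0, 289.0], [176.0, 294.0]] [[602.0, 107.0], [594.0, 153.0], [591.0, 39.0], [583.0, 85.0]]
10.0 [[155.0, 192.0], [168.0, 200.0], [172.0, 288.0], [184.0, 293.0]] [[611.0, 107.0], [602.0, 152.0], [583.0, 39.0], [575.0, 85.0]]
20.0 [[147.0, 195.0], [160.0, 202.0], [180.0, 285.0], [192.0, 290.0]] [[619.0, 105.0], [610.0, 151.0], [575.0, 41.0], [567.0, 86.0]]
```

{"op": "drive_tool", "data": {"commands": [[[0,0,0],[0,-2,4],0.5],[[0,0,0],[0,0,2],0.5],[[0,0,0],[0,0,1],0.5],[[0,0,0],[0,0,0],0.5]]}}

```text
clock: 5.5
ee_pos: [533.9, -177.5, 48.3]
eef_rot: [0.111, 0.994, -0.0, 0.001]
wrist_force: [-4.3, 1.9, 16.9]
finger_gap: 0.78
gripper_force: 46.8
```

{"op": "drive_tool", "data": {"commands": [[[0,0,0],[0,0,0],0.5],[[0,0,0],[0,0,0],0.5]]}}

```text
clock: 5.7
ee_pos: [533.9, -177.5, 48.3]
eef_rot: [0.111, 0.994, -0.0, 0.002]
wrist_force: [-4.3, 2.8, 16.6]
finger_gap: 0.783
gripper_force: 46.8
```

```bash
python3 - <<'E'
from h import *
print(env.get_obs()['ee_pos'],env.get_obs()['wrist_force'])
b=cv2.cvtColor(imaging.get_image('scene'),cv2.COLOR_RGB2BGR)
cv2.imwrite('pics/c4.png',cv2.resize(b[180:270,180:300],(800,600),interpolation=3))
E
```

```text
[ 533.93840864 -177.51569436   48.31523065] [-4.30131135  2.8432274  16.56962027]
```

View pics/c4.png

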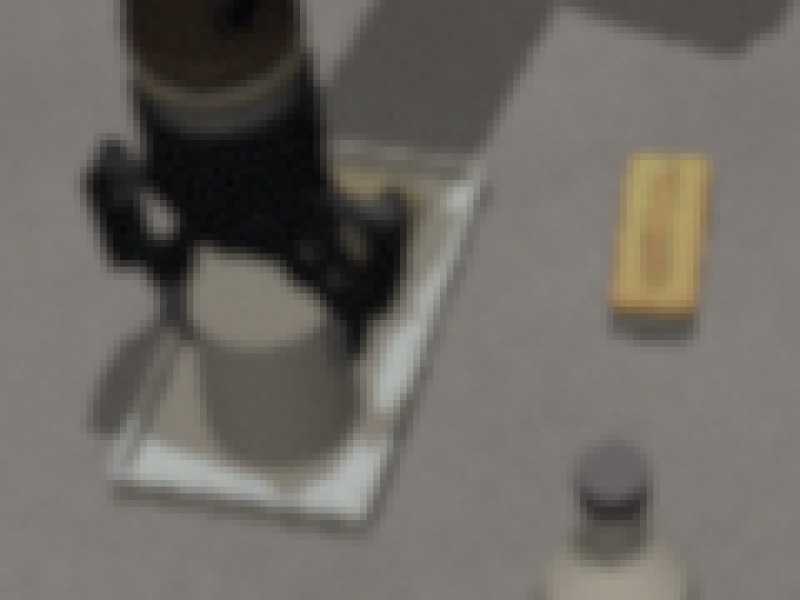

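The cup sits on the tray floor at (280,400), inside the rim and clear of the soap. I'll ease off and release.

{"op": "drive_tool", "data": {"commands": [[[0,0,0],[0,0,-1],0.6],[[0,0,0],[0,0,0],1],[[0,0,0],[0,0,0],1],[[0,0,0],[0,0,0],1],[[0,0,0],[0,0,0],1],[[0,0,0],[0,0,-15],1],[[0,0,0],[0,0,-35],1],[[0,0,0],[0,0,-45],1],[[0,0,0],[0,0,-45],1],[[0,0,0],[0,0,-20],1]]}}

```text
clock: 6.75
ee_pos: [535.0, -177.9, 211.5]
eef_rot: [0.111, 0.994, -0.001, 0.004]
wrist_force: [0.6, -1.1, -0.2]
finger_gap: 0.997
gripper_force: 0.0
```

{"op": "drive_tool", "data": {"commands": [[[0,0,0],[8,18,0],1],[[0,0,0],[16,36,0],1],[[0,0,0],[16,36,0],1],[[0,0,0],[16,36,0],1],[[0,0,0],[16,36,0],1],[[0,0,0],[16,36,0],1],[[0,0,0],[16,36,0],1],[[0,0,0],[16,36,0],1],[[0,0,0],[16,36,0],1],[[0,0,0],[16,36,0],1],[[0,0,0],[15,29,0],1],[[0,0,0],[0,0,0],1]]}}

```text
clock: 7.95
ee_pos: [447.8, 225.2, 204.0]
eef_rot: [0.108, 0.994, 0.0, -0.002]
wrist_force: [0.1, -0.6, 0.6]
finger_gap: 1.001
gripper_force: 0.0
```

```bash
python3 - <<'E'
from h import *
o=env.get_obs();print(o['ee_pos'],o['eef_rot'],o['joints'].round(2))
a=cv2.cvtColor(imaging.get_image('top'),cv2.COLOR_RGB2BGR);b=cv2.cvtColor(imaging.get_image('scene'),cv2.COLOR_RGB2BGR)
cv2.imwrite('pics/c5.png',np.hstack([cv2.resize(a[180:270,290:380],(400,400),interpolation=3),cv2.resize(b[180:270,180:270],(400,400),interpolation=3)]))
print(w2p('top',[533.5,-177.5,90]),w2p('scene',[533.5,-177.5,90]))
E
```

```text
[447.81507065 225.22940553 203.98996617] [ 1.08228975e-01  9.94124539e-01  1.58616935e-04 -1.69239769e-03] [ 0.38  0.1   1.94  0.    1.1  -0.98]
[[341.90298145 204.43669107]] [[218.53826896 222.93839952]]
```

View pics/c5.png

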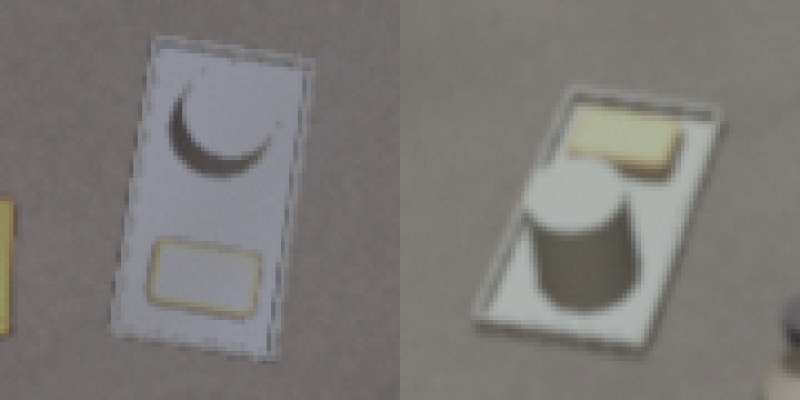

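The tray holds the cup flat in its free half (top panel 228,120) with the soap untouched (205,278). Now the key.

{"op": "drive_tool", "data": {"commands": [[[0,0,-0.04],[-7.3,-3,20],1],[[0,0,0],[0,0,20],1],[[0,0,0],[0,0,0],1],[[0,0,0],[0,0,0],1],[[0,0,0],[0,0,0],1]]}}

```text
clock: 8.55
ee_pos: [458.0, 217.0, 166.1]
eef_rot: [0.091, 0.996, 0.0, 0.001]
wrist_force: [-0.5, -0.2, -0.9]
finger_gap: 0.999
gripper_force: 0.0
```

{"op": "drive_tool", "data": {"commands": [[[0,0,0],[4.3,3,10],1],[[0,0,0],[0,0,20],1],[[0,0,0],[0,0,20],1],[[0,0,0],[0,0,11],1],[[0,0,0],[0,0,0],1],[[0,0,0],[0,0,0],1],[[0,0,0],[0,0,0],1]]}}

```text
clock: 9.25
ee_pos: [454.6, 221.5, 105.3]
eef_rot: [0.091, 0.996, 0.0, 0.001]
wrist_force: [0.4, 0.2, -0.5]
finger_gap: 1.002
gripper_force: 0.0
```

Closing on the key with moderate force to see any lateral offset.

{"op": "drive_tool", "data": {"commands": [[[0,0,0],[0,0,0],0.5],[[0,0,0],[0,0,0],0.2],[[0,0,0],[0,0,0],0],[[0,0,0],[0,0,0],0],[[0,0,0],[0,0,0],0],[[0,0,0],[0,0,0],0],[[0,0,0],[0,0,0],0],[[0,0,0],[0,0,0],0],[[0,0,0],[0,0,0],0]], "grip_force": 50}}

```text
clock: 10.15
ee_pos: [453.7, 221.2, 104.5]
eef_rot: [0.091, 0.996, 0.0, 0.0]
wrist_force: [-0.7, 0.6, 1.9]
finger_gap: 0.106
gripper_force: 48.6
```

```bash
python3 -c "
from h import *
o=env.get_obs();[print(k,np.round(o[k],3)) for k in('ee_pos','eef_rot','joints','wrist_force','moment','finger_gap','gripper_force')]"
```

```text
ee_pos [453.744 221.177 104.46 ]
eef_rot [0.091 0.996 0.    0.   ]
joints [ 0.367  0.245  2.007  0.     0.889 -1.022]
wrist_force [-0.693  0.577  1.924]
moment [0.065 0.081 0.019]
finger_gap 0.106
gripper_force 48.619
```

{"op": "drive_tool", "data": {"commands": [[[0,0,0.05],[0,0,0],0],[[0,0,0.1],[0,0,0],0],[[0,0,0.1],[0,0,0],0],[[0,0,0.1],[0,0,0],0],[[0,0,0.1],[0,0,0],0],[[0,0,0.1],[0,0,0],0],[[0,0,0.1],[0,0,0],0],[[0,0,0.1],[0,0,0],0],[[0,0,0.05],[0,0,0],0],[[0,0,0],[0,0,0],0]], "grip_force": 80}}

```text
clock: 11.15
ee_pos: [453.9, 221.3, 104.5]
eef_rot: [0.471, 0.882, 0.0, 0.0]
wrist_force: [-1.2, 1.7, 3.0]
finger_gap: 0.092
gripper_force: 80.0
```

```bash
cat > q.py <<'E'
from h import *
from scipy.spatial.transform import Rotation as R
o=env.get_obs();[print(k,np.round(o[k],3)) for k in('clock','ee_pos','joints','wrist_force','moment','finger_gap','gripper_force')]
M=R.from_quat(o['eef_rot']).as_matrix();print('toolx yaw',np.arctan2(M[1,0],M[0,0]).round(3))
E
python3 q.py
```

```text
clock 11.15
ee_pos [453.851 221.328 104.514]
joints [ 0.367  0.245  2.007  0.     0.889 -0.222]
wrist_force [-1.207  1.71   3.025]
moment [0.164 0.148 0.129]
finger_gap 0.092
gripper_force 80.017
toolx yaw 2.161
```

{"op": "drive_tool", "data": {"commands": [[[0,0,0.05],[0,0,0],0],[[0,0,0.1],[0,0,0],0],[[0,0,0.1],[0,0,0],0],[[0,0,0.1],[0,0,0],0],[[0,0,0.1],[0,0,0],0],[[0,0,0.1],[0,0,0],0],[[0,0,0.1],[0,0,0],0],[[0,0,0.1],[0,0,0],0],[[0,0,0.05],[0,0,0],0]], "grip_force": 60}}

```text
clock: 12.05
ee_pos: [454.1, 221.4, 104.5]
eef_rot: [0.778, 0.628, 0.001, 0.0]
wrist_force: [-0.1, 0.9, 1.7]
finger_gap: 0.096
gripper_force: 80.4
```

```bash
python3 q.py
```

```text
clock 12.05
ee_pos [454.06  221.393 104.521]
joints [0.367 0.245 2.007 0.    0.888 0.579]
wrist_force [-0.132  0.874  1.675]
moment [0.205 0.089 0.259]
finger_gap 0.096
gripper_force 80.431
toolx yaw 1.359
```

{"op": "drive_tool", "data": {"commands": [[[0,0,0],[0,0,0],0.5],[[0,0,0],[0,0,0],1],[[0,0,0],[0,0,0],1],[[0,0,0],[0,0,0],1],[[0,0,0],[0,0,0],1],[[0,0,0],[0,0,0],1],[[0,0,-0.1],[0,0,0],1],[[0,0,-0.1],[0,0,0],1],[[0,0,-0.14],[0,0,0],1],[[0,0,-0.14],[0,0,0],1]]}}

```text
clock: 13.05
ee_pos: [453.7, 221.0, 104.3]
eef_rot: [0.604, 0.797, -0.0, 0.0]
wrist_force: [1.0, -0.0, -0.2]
finger_gap: 0.999
gripper_force: 0.0
```

{"op": "drive_tool", "data": {"commands": [[[0,0,-0.14],[0,0,0],1],[[0,0,-0.14],[0,0,0],1],[[0,0,-0.14],[0,0,0],1],[[0,0,-0.14],[0,0,0],1],[[0,0,-0.14],[0,0,0],1],[[0,0,-0.14],[0,0,0],1],[[0,0,-0.14],[0,0,0],1],[[0,0,-0.14],[0,0,0],1],[[0,0,-0.14],[0,0,0],1],[[0,0,-0.14],[0,0,0],1],[[0,0,-0.14],[0,0,0],1],[[0,0,-0.14],[0,0,0],1]]}}

```text
clock: 14.25
ee_pos: [453.7, 221.0, 104.3]
eef_rot: [-0.191, 0.982, -0.0, 0.0]
wrist_force: [-0.0, -0.1, -0.5]
finger_gap: 0.998
gripper_force: 0.0
```

{"op": "drive_tool", "data": {"commands": [[[0,0,-0.14],[0,0,0],1],[[0,0,-0.14],[0,0,0],1],[[0,0,-0.14],[0,0,0],1],[[0,0,-0.14],[0,0,0],1],[[0,0,-0.14],[0,0,0],1],[[0,0,-0.14],[0,0,0],1],[[0,0,-0.14],[0,0,0],1],[[0,0,-0.1],[0,0,0],1],[[0,0,-0.1],[0,0,0],1],[[0,0,0],[0,0,0],1],[[0,0,0],[0,0,0],1]]}}

```text
clock: 15.35
ee_pos: [453.7, 221.0, 104.3]
eef_rot: [-0.702, 0.712, 0.0, -0.0]
wrist_force: [0.4, -0.1, 0.3]
finger_gap: 1.0
gripper_force: 0.0
```

```bash
python3 q.py
```

```text
clock 15.35
ee_pos [453.652 221.043 104.277]
joints [ 0.367  0.245  2.007  0.     0.889 -2.76 ]
wrist_force [ 0.418 -0.115  0.301]
moment [-0.051 -0.002  0.001]
finger_gap 1.0
gripper_force 0.0
toolx yaw -1.585
```

{"op": "drive_tool", "data": {"commands": [[[0,0,0],[0,0,0],0.5],[[0,0,0],[0,0,0],0.2],[[0,0,0],[0,0,0],0],[[0,0,0],[0,0,0],0],[[0,0,0],[0,0,0],0],[[0,0,0],[0,0,0],0],[[0,0,0],[0,0,0],0],[[0,0,0],[0,0,0],0],[[0,0,0.05],[0,0,0],0],[[0,0,0.05],[0,0,0],0],[[0,0,0.1],[0,0,0],0],[[0,0,0.1],[0,0,0],0]], "grip_force": 60}}

```text
clock: 16.55
ee_pos: [453.9, 221.1, 104.5]
eef_rot: [-0.587, 0.809, -0.0, 0.0]
wrist_force: [0.7, -1.1, 0.8]
finger_gap: 0.104
gripper_force: 63.4
```

```bash
python3 q.py
```

```text
clock 16.55
ee_pos [453.948 221.06  104.467]
joints [ 0.367  0.245  2.007 -0.     0.889 -2.458]
wrist_force [ 0.748 -1.057  0.789]
moment [-0.006 -0.083  0.232]
finger_gap 0.104
gripper_force 63.434
toolx yaw -1.887
```

{"op": "drive_tool", "data": {"commands": [[[0,0,0.1],[0,0,0],0],[[0,0,0.1],[0,0,0],0],[[0,0,0.1],[0,0,0],0],[[0,0,0.1],[0,0,0],0],[[0,0,0.1],[0,0,0],0]]}}

```text
clock: 17.05
ee_pos: [453.9, 221.1, 104.5]
eef_rot: [-0.369, 0.93, -0.0, 0.0]
wrist_force: [1.8, 0.8, 0.9]
finger_gap: 0.096
gripper_force: 63.6
```

```bash
python3 q.py
```

```text
clock 17.05
ee_pos [453.921 221.092 104.482]
joints [ 0.367  0.245  2.007 -0.     0.889 -1.959]
wrist_force [1.816 0.805 0.934]
moment [-0.017 -0.083  0.28 ]
finger_gap 0.096
gripper_force 63.569
toolx yaw -2.386
```

{"op": "drive_tool", "data": {"commands": [[[0,0,0.1],[0,0,0],0],[[0,0,0.1],[0,0,0],0],[[0,0,0.1],[0,0,0],0],[[0,0,0.1],[0,0,0],0]]}}

```text
clock: 17.45
ee_pos: [453.9, 221.1, 104.5]
eef_rot: [-0.177, 0.984, -0.0, 0.0]
wrist_force: [0.7, 0.5, 0.9]
finger_gap: 0.098
gripper_force: 63.7
```

```bash
python3 q.py|egrep 'mom|yaw|gap|force'
```

```text
wrist_force [0.664 0.495 0.95 ]
moment [ 0.03  -0.084  0.272]
finger_gap 0.098
gripper_force 63.714
toolx yaw -2.786
```

{"op": "drive_tool", "data": {"commands": [[[0,0,0.1],[0,0,0],0],[[0,0,0.1],[0,0,0],0],[[0,0,0.1],[0,0,0],0]]}}

```text
clock: 17.75
ee_pos: [453.9, 221.1, 104.5]
eef_rot: [-0.028, 1.0, -0.0, 0.0]
wrist_force: [0.1, 0.4, 0.3]
finger_gap: 0.1
gripper_force: 63.8
```

```bash
python3 q.py|egrep 'mom|yaw|gap|force'
```

```text
wrist_force [0.063 0.371 0.269]
moment [-0.007 -0.104  0.282]
finger_gap 0.1
gripper_force 63.821
toolx yaw -3.086
```

{"op": "drive_tool", "data": {"commands": [[[0,0,0.1],[0,0,0],0],[[0,0,0.1],[0,0,0],0],[[0,0,0.1],[0,0,0],0]]}}

```text
clock: 18.05
ee_pos: [453.9, 221.2, 104.5]
eef_rot: [0.122, 0.993, 0.0, 0.0]
wrist_force: [0.7, 0.3, 0.8]
finger_gap: 0.098
gripper_force: 63.9
```

```bash
python3 q.py|egrep 'mom|yaw|gap|force'
```

```text
wrist_force [0.651 0.312 0.84 ]
moment [ 0.073 -0.083  0.237]
finger_gap 0.098
gripper_force 63.925
toolx yaw 2.897
```

{"op": "drive_tool", "data": {"commands": [[[0,0,0.1],[0,0,0],0],[[0,0,0.1],[0,0,0],0],[[0,0,0.1],[0,0,0],0]]}}

```text
clock: 18.35
ee_pos: [454.0, 221.2, 104.5]
eef_rot: [0.269, 0.963, 0.0, 0.0]
wrist_force: [0.8, 0.0, 1.6]
finger_gap: 0.099
gripper_force: 64.0
```

```bash
python3 q.py|egrep 'mom|yaw|gap|force|joi'
```

```text
joints [ 0.367  0.245  2.007 -0.     0.889 -0.659]
wrist_force [0.825 0.049 1.567]
moment [ 0.068 -0.135  0.237]
finger_gap 0.099
gripper_force 64.029
toolx yaw 2.597
```

{"op": "drive_tool", "data": {"commands": [[[0,0,0.1],[0,0,0],0],[[0,0,0.1],[0,0,0],0],[[0,0,0.1],[0,0,0],0]]}}

```text
clock: 18.65
ee_pos: [453.9, 221.2, 104.5]
eef_rot: [0.41, 0.912, 0.0, 0.0]
wrist_force: [1.3, 0.6, -0.4]
finger_gap: 0.1
gripper_force: 64.1
```

```bash
python3 q.py|egrep 'mom|yaw|gap|force'
```

```text
wrist_force [ 1.347  0.551 -0.373]
moment [ 0.034 -0.077  0.328]
finger_gap 0.1
gripper_force 64.132
toolx yaw 2.297
```

{"op": "drive_tool", "data": {"commands": [[[0,0,0.1],[0,0,0],0],[[0,0,0.1],[0,0,0],0],[[0,0,0],[0,0,0],0]]}}

```text
clock: 18.95
ee_pos: [454.0, 221.3, 104.5]
eef_rot: [0.497, 0.868, 0.0, 0.0]
wrist_force: [1.1, 0.0, 1.8]
finger_gap: 0.1
gripper_force: 62.7
```

```bash
python3 q.py|egrep 'mom|yaw|gap|force|joi'
```

```text
joints [ 0.367  0.245  2.007 -0.     0.889 -0.162]
wrist_force [1.095 0.021 1.774]
moment [ 0.08  -0.135  0.195]
finger_gap 0.1
gripper_force 62.704
toolx yaw 2.101
```

{"op": "drive_tool", "data": {"commands": [[[0,0,0.1],[0,0,0],0],[[0,0,0.1],[0,0,0],0]]}}

```text
clock: 19.15
ee_pos: [454.0, 221.2, 104.5]
eef_rot: [0.582, 0.813, 0.0, 0.0]
wrist_force: [0.8, 0.5, 1.3]
finger_gap: 0.103
gripper_force: 66.2
```

```bash
python3 q.py|egrep 'mom|yaw|gap|force'
```

```text
wrist_force [0.811 0.485 1.289]
moment [ 0.112 -0.112  0.382]
finger_gap 0.103
gripper_force 66.205
toolx yaw 1.899
```

{"op": "drive_tool", "data": {"commands": [[[0,0,0.1],[0,0,0],0],[[0,0,0.1],[0,0,0],0]]}}

```text
clock: 19.35
ee_pos: [454.0, 221.2, 104.5]
eef_rot: [0.658, 0.753, 0.0, 0.001]
wrist_force: [-0.1, 1.3, 1.1]
finger_gap: 0.099
gripper_force: 105.7
```

```bash
python3 q.py|egrep 'mom|yaw|gap|force|joi'
```

```text
joints [ 3.680e-01  2.450e-01  2.007e+00 -2.000e-03  8.890e-01  2.350e-01]
wrist_force [-0.115  1.298  1.052]
moment [ 0.285 -0.003  1.735]
finger_gap 0.099
gripper_force 105.722
toolx yaw 1.704
```

The moment jumped to 1.7 N m, so the key is at its stop. I'll unload slightly, open and rise clear.

{"op": "drive_tool", "data": {"commands": [[[0,0,-0.05],[0,0,0],0],[[0,0,0],[0,0,0],0.5],[[0,0,0],[0,0,0],1],[[0,0,0],[0,0,0],1],[[0,0,0],[0,0,0],1],[[0,0,0],[0,0,0],1],[[0,0,0],[0,0,-20],1],[[0,0,0],[0,0,-40],1],[[0,0,0],[0,0,-40],1],[[0,0,0],[0,0,-40],1],[[0,0,0],[40,0,0],1],[[0,0,0],[40,0,0],1]]}}

```text
clock: 20.55
ee_pos: [440.9, 300.5, 247.0]
eef_rot: [0.642, 0.766, 0.002, 0.001]
wrist_force: [0.2, 0.4, 0.3]
finger_gap: 1.0
gripper_force: 0.0
```

{"op": "drive_tool", "data": {"commands": [[[0,0,0],[40,0,0],1],[[0,0,0],[40,0,0],1],[[0,0,0],[40,0,0],1],[[0,0,0],[20,0,0],1],[[0,0,0],[0,0,0],1],[[0,0,0],[0,0,0],1]]}}

```text
clock: 21.15
ee_pos: [414.4, 436.8, 243.8]
eef_rot: [0.641, 0.768, -0.001, 0.0]
wrist_force: [0.2, 0.3, 0.6]
finger_gap: 1.0
gripper_force: 0.0
```

```bash
python3 q.py; python3 - <<'E'
from h import *
b=cv2.cvtColor(imaging.get_image('scene'),cv2.COLOR_RGB2BGR);a=cv2.cvtColor(imaging.get_image('top'),cv2.COLOR_RGB2BGR)
cv2.imwrite('pics/c6.png',np.hstack([cv2.resize(a[170:300,130:390],(400,200)),cv2.resize(b[130:270,170:430],(400,200))]).repeat(2,0)[::1])
E
```

```text
clock 21.15
ee_pos [414.373 436.763 243.805]
joints [ 7.400e-01  2.540e-01  1.677e+00 -1.000e-03  1.212e+00  5.610e-01]
wrist_force [0.19  0.281 0.561]
moment [ 0.007 -0.054  0.017]
finger_gap 1.0
gripper_force 0.0
toolx yaw 1.75
```

View pics/c6.png

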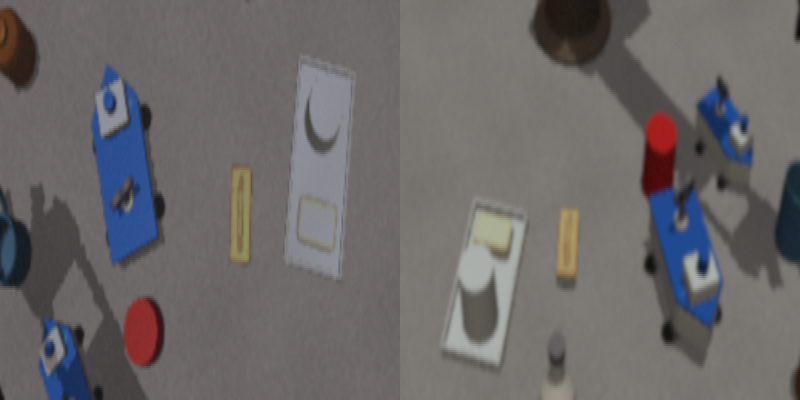

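The cup stands flat in the tray (top panel 322,105). The key is free at (124,193), at the angle expected from the windings plus its spring-back, and everything else is in place. Handing in.

```bash
python3 -c "
from station import ticket
print(ticket.hand_in())"
```

```text
the job is handed in; nothing more can be done
None
```

The job is handed in at about 21 s on the robot's clock: the cup stands upside down in the free half of the tray, the key was wound clockwise in two grips until it came up against its stop (the resisting moment jumped to 1.7 N m), and the soap, brush, red cup and small boat, all visible in the last picture, had not moved.

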